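# Fit the last push rivet of a housing cover

### The arm

A 6-joint arm with a two-finger parallel gripper is mounted at the origin on a cart in front of the work surface, level with it; the furniture and walls round the work are solid. World frame = base frame: x ahead of the robot, y to its left, z up, the work surface at z = 0. Lengths are in m, angles in rad, forces in N, time in s.
With the tool pointing down it reaches from about 0.35 to 0.775 m from the base axis. Payload 7.3 kg.
Tool frame: the origin (TCP) lies midway between the tips of the shut fingers; the grasp point (between the pads) lies 19 mm behind it (robot.tcp_to_grasp is the distance from the TCP to the grasp point, in m); z points along the fingers, y is the line along which they close (so a half turn about z gives the same grasp; the last joint's range is limited). The gripper opens to 92 mm and grips with 3 to 60 N. Pads are 19 mm wide; open, the fingers measure 130 mm over their backs; the gripper's body (75 mm by 190 mm) begins 47 mm behind the grasp point.
Start: joints at [1.15, 0.342, 1.524, -0, 1.275, -0.146], TCP at [0.142, 0.505, 0.227] pointing down, gripper open.
Joint ranges: [-2.53, 2.53], [-0.77, 2.02], [0.04, 2.7], [-1, 4.14], [0.28, 2.66], [-3.11, 3.11]. Speed limits (rad/s): [2.57, 2.57, 3.14, 3.14, 3.14, 3.14].

### API

Orientations are given as [roll, pitch, yaw] about the fixed x, y, z axes, in that order (R = Rz(yaw) Ry(pitch) Rx(roll)).
In Python, from cell import readout, cams, ticket, robot gives the robot as it stands. The module is installed in compiled form; this text tells all that it offers.
- The arm moves only by the tool jog_arm, never from a script. Its argument "plan" is a list of rows, each a list of 5 numbers: the shift along the world's x, y, z each as a share of 0.08 m, from -1 to 1, then the turn about the world's z as a share of 90 degrees, from -1 to 1, then the opening, from -1 (shut) to 1 (fully open). A call has 1 to 12 rows; each row is the pose to reach, as a shift and turn from the pose commanded when the call began; what a row does not reach only later rows make up. A row lasts 1/10 s, in which the tool goes at most 50 mm and 8.59 degrees, less where a joint would pass 70% of its speed; a pose out of reach is approached as far as the arm can. A call with a number of a shift or a turn outside -1 to 1 is refused whole. A call with a gripper value outside its range is refused whole. The fingers move at their own pace and stop on an object; "squeeze" is the grip in N (left out, the last holds). Time passes only in rows, so rows that repeat a pose let the fingers close. It gives the time, the measured TCP pose, the force, the opening and the grip force at its end, in the units of the state.
- readout.observe(): the state, without advancing time (a new reading comes with each control period).
- cams.read_camera(name): name is "side" or "top"; returns the picture (384x512x3 uint8, blue, green, red); there is no depth.
- cams.calibration(name): a dict with "K" (3x3 intrinsics, pixels), "k1" (the pictures are not rectified: a ray, as slopes to the right and down, at radius r is drawn at 1 + k1 r^2 times it, then the intrinsics apply), "world_from_camera" (4x4, takes a point from camera to world coordinates). Camera axes: x right, y down, z forward; pixel columns grow to the right and rows downward; lengths in m; the calibration is good to about 2 mm. A picture is of the moment at which its call begins. calibration takes no time and is no camera call.
- ticket.hand_in(): hands the job in; it is judged then, once.
The state is a dict: "time": time; "qpos": joint angles; "qvel": joint speeds; "joint_efforts": joint torques, N m; "tool_pos": TCP position; "tool_rot": TCP orientation; "contact_force": force on the tool from outside, world axes, zero at the start; "torque": the same for the moment, N m; "opening": finger opening in m; "grip_force": force on a finger pad.
Only numpy, scipy, OpenCV 4.12 (cv2) and the standard library are available. Lean on these libraries where they do the work, as an engineer would, in place of code of your own. Each camera call takes 0.05 s, during which the arm holds its last target. There are 200 camera calls.

### The job

The cover of the grey housing lacks its third push rivet. Take the larger of the two plastic rivets from the wooden stand, seat it in the empty hole of the cover with its flange flat on the cover and its centre pin still standing up, then push the pin down until it is flush with the rivet's collar. The cover rests on a springy seal and gives under the push; push no harder than needed, for it cracks at about 22 N (2.2 kg). Leave the small rivet in the stand.

Things in the scene. Friction and masses are not known exactly. Their poses are not given: they have to be found in the camera images.
- rivet: the larger push rivet, black plastic, upright, shank in a hole of the stand. Origin: centre of the underside of its flange; z up along the pin. Above: flange 28 mm across, 2.5 mm thick; ribbed collar 18 mm across, 9 mm high (grip it here; top 11.5 mm above the origin); then the pin's round cap, 10 mm across. Below: shank 10 mm across, 14 mm long, 7.5 mm at its end. 20 to 40 g
- rivet_pin (a joint): how far the large rivet's centre pin is pushed in, m: 0 = cap 10 mm above the collar's top, 0.010 = cap flush with the collar's top, at its stop. Starts at 0 to 0.002. Moves under about 14 N and stays where it is left. A closed fingertip is wider than the cap and meets the collar when the pin is flush
- small_rivet: the other rivet in the stand, same make but smaller: flange 20 mm, collar 13 mm across and 7 mm high, pin cap 7 mm, shank 7 mm across. Origin: centre of the underside of its flange, on the stand's top. Too thin for the hole in the cover
- cover: the housing's cover, grey plastic plate 130 x 110 x 5 mm, top 55 mm above the bench, on a hollow housing. Origin: on its underside, midway between the two rivets already home (at y = -35 and +35 mm, 11.5 mm proud of the plate); x runs to the empty hole, z up. Held at those rivets, it lies on a springy seal: the end with the hole sinks some mm under a push and comes back
- hole (a point): centre of the empty round hole's mouth on the top face of the cover, 95 mm along x from the cover's origin, 5 mm above it; z up. Hole 11.5 mm across with a 1 mm chamfer, right through the 5 mm plate, free space below
- stand: the wooden stand, a block 50 x 120 x 26 mm, fixed. Origin: centre of its underside; y is the long way; its two holes (12 mm across, right through) lie at y = -32 and +32 mm and hold one rivet each, either way round

How it is judged:
By the outcome, as a careful person would: the job done as asked, in the order asked, and still so for the second after the job is handed in, with the robot touching nothing.
It also fails if it takes over 48 s, if anything falls off the work surface, if the arm or the gripper's body presses on something with over 40 N, if the wrist force passes 120 N, or if a joint passes its speed limit or range.

## Working session

There is one attempt and no reset: what is moved stays moved. The work goes in short steps, Python scripts to look and compute and a tool call to move; the robot and the scene stay as the last step left them, time stands still between calls to the robot, and variables do not carry over. Pictures are saved under pics/ and viewed, at most 10 in all, crops included, and the job is handed in when it is done.

Besides the shell and the picture viewer there is one more tool, called after "Call:" as a command line: name --pt "numbers of a row" for each row, then --argument value for the rest. jog_arm: Moves the arm, as the interface text tells. Shift numbers are shares of 0.08 m and turn numbers shares of 90 degrees, none past 1 either way. Its arguments: {"type":"object","properties":{"plan":{"type":"array"},"squeeze":{"type":"number"}},"required":["plan"]}

```bash
mkdir -p pics
python3 - <<'E'
from cell import readout,cams
import cv2
s=readout.observe();print(s)
for n in("side","top"):
    cv2.imwrite(f"pics/{n}0.png",cams.read_camera(n));c=cams.calibration(n);print(n,c)
E
```

```text
{'time': 0.0, 'qpos': array([ 1.15000755e+00,  3.42676871e-01,  1.52502029e+00, -3.33475347e-05,
        1.27541447e+00, -1.46002858e-01]), 'qvel': array([-6.06606238e-05,  2.19521737e-05,  4.82755952e-04, -2.40713313e-04,
       -9.43597869e-04, -1.03758933e-03]), 'joint_efforts': array([-8.02065297e-04, -4.31240165e+01, -2.44210750e+01,  7.16783339e-02,
        5.60338818e-02, -1.14420366e-04]), 'tool_pos': array([0.14227223, 0.50492307, 0.22606763]), 'tool_rot': array([-3.14008520e+00, -1.89438085e-04,  2.86681632e+00]), 'contact_force': array([-0.16641933,  0.27551246, -0.26668712]), 'torque': array([ 0.01308459, -0.0486569 , -0.03426363]), 'grip_force': 0.0, 'opening': 0.09193331743785133}
side {'K': array([[391.63373249,   0.        , 255.81224962],
       [  0.        , 391.63373249, 191.97044566],
       [  0.        ,   0.        ,   1.        ]]), 'k1': -0.07473135439116936, 'world_from_camera': array([[ 0.78718274, -0.37213154,  0.49179412,  0.06631193],
       [-0.61648487, -0.45279903,  0.64414241, -0.52209182],
       [-0.01702181, -0.81024142, -0.58584904,  0.56117863],
       [ 0.        ,  0.        ,  0.        ,  1.        ]])}
top {'K': array([[428.89570983,   0.        , 259.67819988],
       [  0.        , 428.89570983, 192.67205955],
       [  0.        ,   0.        ,   1.        ]]), 'k1': -0.09552687518589709, 'world_from_camera': array([[ 1.06879322e-02, -9.86103109e-01,  1.65790309e-01,
         3.05878204e-01],
       [-9.99942829e-01, -1.05941359e-02,  1.45008958e-03,
         4.55248966e-02],
       [ 3.26467216e-04, -1.65796329e-01, -9.86159962e-01,
         9.25163194e-01],
       [ 0.00000000e+00,  0.00000000e+00,  0.00000000e+00,
         1.00000000e+00]])}
```

View pics/top0.png

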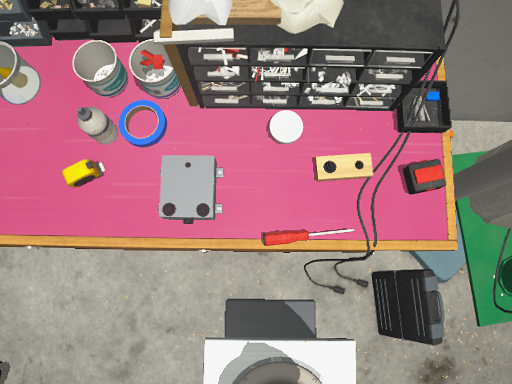

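View pics/side0.png

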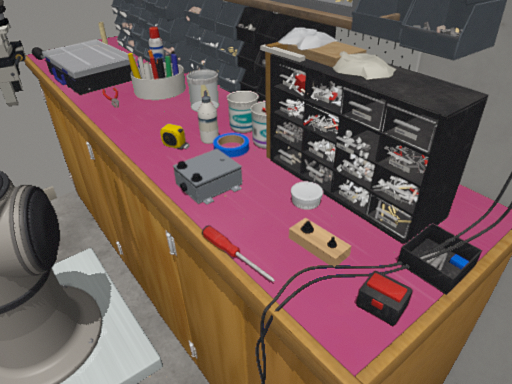

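The top view shows the stand at about (343,166) with the larger rivet near (330,167) and the small one near (359,165). The cover has rivets at (169,210) and (203,210) and its hole near (188,164). I'll zoom in to refine these positions.

Run:
```python
import cv2,numpy as np
t=cv2.imread("pics/top0.png");s=cv2.imread("pics/side0.png")
f=lambda im,x,y,w,h,k:cv2.resize(im[y:y+h,x:x+w],None,fx=k,fy=k,interpolation=cv2.INTER_NEAREST)
a=f(t,150,145,80,80,5);b=f(t,310,145,70,40,5);c=f(s,170,145,80,60,5);d=f(s,285,210,70,60,5)
o=np.zeros((600,800,3),np.uint8)
for im,x,y in((a,0,0),(b,400,0),(d,400,200)):
    h,w=im.shape[:2];h=min(h,600-y);w=min(w,800-x);o[y:y+h,x:x+w]=im[:h,:w]
cc=c[:190];o[400:590,0:400]=cc
cv2.imwrite("pics/z1.png",o)
```

```text
(no output)
```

View pics/z1.png

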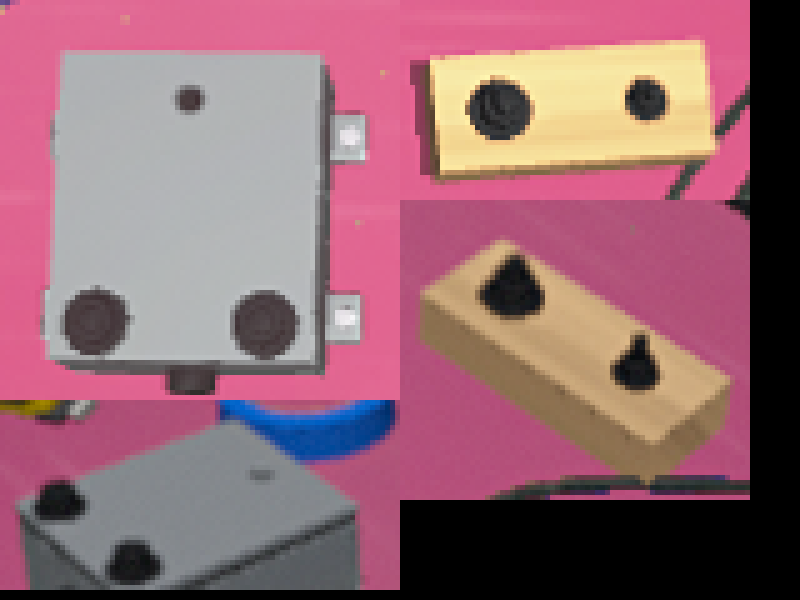

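```bash
cat > h.py <<'E'
import cv2,numpy as np
from scipy.optimize import least_squares
from cell import cams,readout
C={n:cams.calibration(n) for n in("side","top")}
def proj(n,P):
    c=C[n];M=np.linalg.inv(c["world_from_camera"]);p=np.atleast_2d(P)@M[:3,:3].T+M[:3,3]
    s=p[:,:2]/p[:,2:];s=s*(1+c["k1"]*(s**2).sum(1,keepdims=True))
    return s*c["K"][0,0]+c["K"][:2,2]
def disc(x,y,z,r):
    a=np.linspace(0,2*np.pi,32,endpoint=False);return np.c_[x+r*np.cos(a),y+r*np.sin(a),0*a+z]
def hullc(n,x,y,parts):  # centroid of silhouette
    h=cv2.convexHull(np.float32(proj(n,np.vstack([disc(x,y,z,r) for z,r in parts]))))
    m=cv2.moments(h);return np.array([m['m10']/m['m00'],m['m01']/m['m00']])
def blob(img,box,lo=None):  # grey-weighted dark centroid in (x0,y0,x1,y1)
    x0,y0,x1,y1=box;g=img[y0:y1,x0:x1].max(2).astype(float)
    b=np.median(np.r_[g[0],g[-1],g[:,0],g[:,-1]]);w=np.clip((b-g)/(b-np.percentile(g,2)),0,1);w[w<.25]=0
    Y,X=np.mgrid[y0:y1,x0:x1];return np.array([(w*X).sum(),(w*Y).sum()])/w.sum(),w.sum()
def solve(obs,parts,g=(.5,0)):
    return least_squares(lambda q:np.concatenate([hullc(n,*q,parts)-u for n,u in obs]),g)
def riv(z,s=1,pin=.009):
    return [(z,.014*s),(z+.0025,.014*s),(z+.0115,.009*s),(z+.0115+pin,.005*s)]
E
python3 - <<'E'
from h import *
t=cv2.imread("pics/top0.png");s=cv2.imread("pics/side0.png")
def go(name,parts,tb,sb,g=(.5,0)):
    o=[("top",blob(t,tb)[0])]
    if sb:o.append(("side",blob(s,sb)[0]))
    for ob in(o[:1],o[1:],o):
        if ob:
            r=solve(ob,parts,g);print(name,[n for n,_ in ob],(r.x*1000).round(1),r.fun.round(2),ob[0][1].round(2))
go("big",riv(.026),(321,158,338,175),(299,219,315,235))
sm=[(.026,.01),(.0285,.01),(.0355,.0065),(.0425,.0035)]
go("small",sm,(352,158,367,172),(326,235,341,250))
go("hole",[(.055,.00625)],(181,158,194,171),(217,156,228,163))
hm=[(.055,.014),(.0575,.014),(.0665,.009)]
go("r1",hm,(161,201,178,216),None)
go("r2",hm,(195,201,211,217),None)
E
```

```text
big ['top'] [ 515.3 -102.4] [0. 0.] [329.36 166.62]
big ['side'] [ 516.1 -103.6] [0. 0.] [307.05 227.64]
big ['top', 'side'] [ 515.7 -103.1] [ 0.29 -0.2  -0.28 -0.06] [329.36 166.62]
small ['top'] [ 520.7 -166.3] [0. 0.] [358.72 164.56]
small ['side'] [ 522.5 -166.7] [ 0. -0.] [331.85 242.95]
small ['top', 'side'] [ 521.5 -166.7] [ 0.19 -0.36 -0.35  0.23] [358.72 164.56]
hole ['top'] [510.4 198.1] [0. 0.] [187.48 164.41]
hole ['side'] [510.6 196.9] [-0. -0.] [221.88 159.68]
hole ['top', 'side'] [510.6 197.8] [ 0.16 -0.11 -0.21 -0.14] [187.48 164.41]
r1 ['top'] [416.2 233.2] [-0. -0.] [168.61 208.92]
r1 ['top'] [416.2 233.2] [-0. -0.] [168.61 208.92]
r2 ['top'] [415.9 163.5] [ 0. -0.] [202.42 209.46]
r2 ['top'] [415.9 163.5] [ 0. -0.] [202.42 209.46]
```

Call:
jog_arm --pt "0.4 -0.4 0 0.09 -0.1" --pt "0.75 -0.75 0 0.175 -0.1" --pt "1 -0.95 0 0.175 -0.1" --pt "1 -0.95 0 0.175 -0.1" --squeeze 20

```text
time: 0.5
tool_pos: [0.2243, 0.4276, 0.2265]
tool_rot: [-3.141, 0.0, 3.138]
contact_force: [-0.2, 0.2, -0.6]
opening: 0.0646
grip_force: 0.0
```

Call:
jog_arm --pt "0.4 -0.4 0 0 -0.1" --pt "0.75 -0.75 0 0 -0.1" --pt "1 -0.95 0 0 -0.1"

```text
time: 0.8
tool_pos: [0.303, 0.3523, 0.2266]
tool_rot: [-3.141, -0.0, 3.141]
contact_force: [1.0, -0.1, -0.2]
opening: 0.043
grip_force: 0.0
```

Call:
jog_arm --pt "0.4 -0.4 0 0 -0.1" --pt "0.75 -0.75 0 0 -0.1" --pt "1 -0.95 0 0 -0.1"

```text
time: 1.1
tool_pos: [0.3835, 0.2762, 0.2266]
tool_rot: [-3.141, -0.0, 3.14]
contact_force: [0.4, 0.9, -0.5]
opening: 0.0417
grip_force: 0.0
```

Call:
jog_arm --pt "0.16 -0.5 0 0 -0.1" --pt "0.33 -0.95 0 0 -0.1"

```text
time: 1.3
tool_pos: [0.409, 0.2007, 0.2264]
tool_rot: [3.141, -0.001, -3.141]
contact_force: [0.8, 0.1, 0.1]
opening: 0.0413
grip_force: 0.0
```

Call:
jog_arm --pt "0.16 -0.5 0 0 -0.1" --pt "0.33 -0.95 0 0 -0.1"

```text
time: 1.5
tool_pos: [0.4353, 0.1244, 0.2266]
tool_rot: [3.141, -0.0, -3.141]
contact_force: [1.0, 1.1, 0.1]
opening: 0.0413
grip_force: 0.0
```

Call:
jog_arm --pt "0.16 -0.5 0 0 -0.1" --pt "0.33 -0.95 0 0 -0.1"

```text
time: 1.7
tool_pos: [0.4619, 0.0484, 0.2266]
tool_rot: [3.141, -0.0, -3.142]
contact_force: [0.2, -0.3, 0.2]
opening: 0.0414
grip_force: 0.0
```

Call:
jog_arm --pt "0.16 -0.5 0 0 -0.1" --pt "0.33 -0.95 0 0 -0.1"

```text
time: 1.9
tool_pos: [0.4884, -0.0277, 0.2266]
tool_rot: [3.141, -0.0, 3.141]
contact_force: [0.3, 0.2, 0.8]
opening: 0.0412
grip_force: 0.0
```

Call:
jog_arm --pt "0.16 -0.5 -0.5 0 -0.1" --pt "0.33 -0.95 -1 0 -0.1" --pt "0.33 -0.95 -1 0 -0.1" --pt "0.33 -0.95 -1 0 -0.1"

```text
time: 2.3
tool_pos: [0.5139, -0.1027, 0.1449]
tool_rot: [3.14, -0.004, 3.14]
contact_force: [0.5, -0.4, -0.2]
opening: 0.0413
grip_force: 0.0
```

Call:
jog_arm --pt "0.02 0 -0.4 0 -0.1" --pt "0.02 0 -0.8 0 -0.1" --pt "0.02 0 -1 0 -0.1" --pt "0.02 0 -1 0 -0.1" --pt "0.02 0 -1 0 -0.1"

```text
time: 2.8
tool_pos: [0.5169, -0.1017, 0.0683]
tool_rot: [-3.141, 0.002, -3.14]
contact_force: [0.1, -0.7, 0.2]
opening: 0.0412
grip_force: 0.0
```

Run:
```python
from h import *
print(readout.observe()['tool_pos'])
a=cams.read_camera("top")[120:210,285:405];b=cams.read_camera("side")[180:270,260:380]
cv2.imwrite("pics/g1.png",cv2.resize(np.hstack([a,b]),None,fx=3.3,fy=3.3,interpolation=cv2.INTER_CUBIC))
```

```text
[ 0.51691639 -0.10166228  0.06828824]
```

View pics/g1.png

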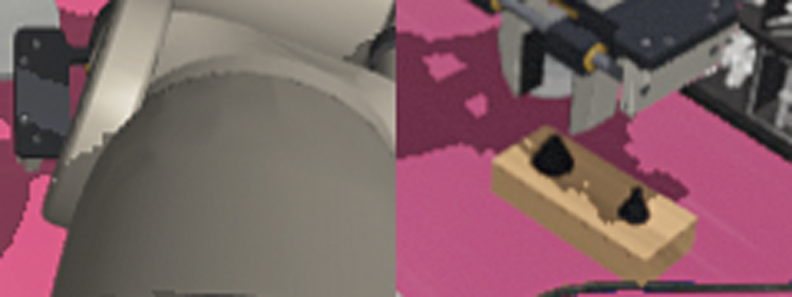

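The top view is blocked by the arm. The side view shows the open fingers above the larger rivet, with the near tip at about pixel (317,220). Descending.

Call:
jog_arm --pt "-0.015 -0.018 -0.2 0 -0.1" --pt "-0.015 -0.018 -0.35 0 -0.1" --pt "-0.015 -0.018 -0.43 0 -0.1" --pt "-0.015 -0.018 -0.46 0 -0.1" --pt "-0.015 -0.018 -0.46 0 -0.1" --pt "-0.015 -0.018 -0.46 0 -0.1"

```text
time: 3.5
tool_pos: [0.5152, -0.1042, 0.0303]
tool_rot: [-3.141, 0.001, -3.142]
contact_force: [-0.0, 0.8, -0.0]
opening: 0.0411
grip_force: 0.0
```

Run:
```python
from h import *
s=readout.observe();p=s['tool_pos'];print(p,s['contact_force'])
for d in(-.0206,.0206):print(proj("side",p+[0,d,0]))
b=cams.read_camera("side")[190:260,270:370];p2=readout.observe()['tool_pos'];print(p2)
cv2.imwrite("pics/g2.png",cv2.resize(b,None,fx=6,fy=6,interpolation=cv2.INTER_CUBIC))
```

```text
[ 0.51515994 -0.10421647  0.03029574] [-0.04862589  0.8160112  -0.03786409]
[[314.06289345 233.24855641]]
[[300.02498873 222.98545071]]
[ 0.51519218 -0.10422415  0.03034858]
```

View pics/g2.png

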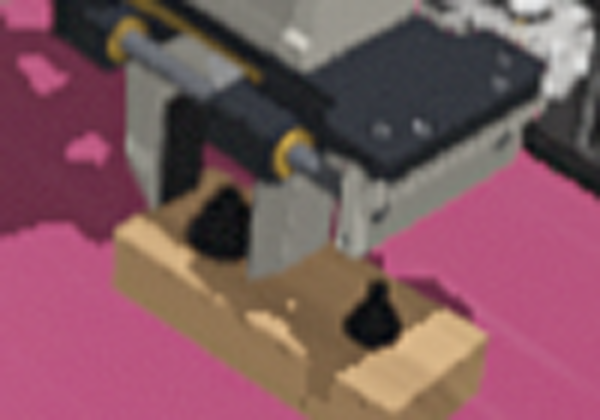

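The near finger's inner tip corner is at about pixel (311,236), beside the rivet and above the stand, as predicted. Closing.

Call:
jog_arm --pt "0 0.01 0 0 -0.1" --pt "0 0.01 0 0 -0.4" --pt "0 0.01 0 0 -0.7" --pt "0 0.01 0 0 -1" --pt "0 0.01 0 0 -1" --pt "0 0.01 0 0 -1" --pt "0 0.01 0 0 -1" --pt "0 0.01 0 0 -1" --squeeze 25

```text
time: 4.35
tool_pos: [0.5149, -0.1033, 0.03]
tool_rot: [3.142, 0.0, -3.141]
contact_force: [0.1, -0.2, 0.5]
opening: 0.0166
grip_force: 25.0
```

Call:
jog_arm --pt "0 0 0.25 0 -1" --pt "0 0 0.6 0 -1" --pt "0 0 1 0 -1" --pt "0 0 1 0 -1" --pt "0 0 1 0 -1"

```text
time: 4.85
tool_pos: [0.515, -0.1034, 0.1103]
tool_rot: [-3.141, 0.001, -3.142]
contact_force: [0.5, -0.4, -0.1]
opening: 0.0166
grip_force: 25.0
```

Run:
```python
from h import *
b=cams.read_camera("side")[160:260,270:370];p=readout.observe()['tool_pos'];print(p,readout.observe()['opening'])
print(proj("side",p),proj("side",p-[0,0,.004]),proj("side",p-[0,0,.018]))
cv2.imwrite("pics/g3.png",cv2.resize(b,None,fx=6,fy=6,interpolation=cv2.INTER_CUBIC))
```

```text
[ 0.51434794 -0.10313787  0.10936877] 0.016747772990920888
[[308.70655224 196.96715951]] [[308.5778801  198.62554009]] [[308.13264913 204.34957867]]
```

View pics/g3.png

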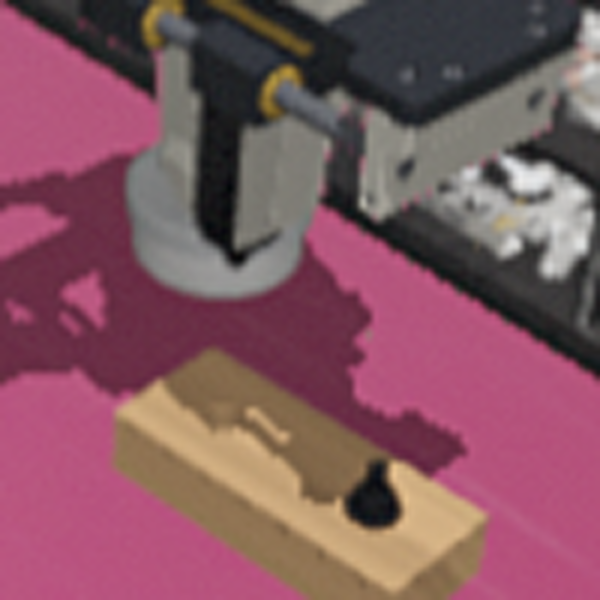

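The rivet is lifted. Its flange is at crop (240,255) and its shank tip at (238,268), close to prediction. The small rivet stays in the stand. Moving to the hole.

Call:
jog_arm --pt "-0.01 0.3 0 0 -1" --pt "-0.015 0.7 0 0 -1" --pt "-0.02 1 0 0 -1"

```text
time: 5.2
tool_pos: [0.512, -0.022, 0.1083]
tool_rot: [3.141, -0.003, 3.141]
contact_force: [-0.2, 0.3, -0.3]
opening: 0.0166
grip_force: 25.0
```

Call:
jog_arm --pt "-0.01 0.4 0 0 -1" --pt "-0.015 0.8 0 0 -1" --pt "-0.02 1 0 0 -1"

```text
time: 5.5
tool_pos: [0.5103, 0.0589, 0.1083]
tool_rot: [3.141, -0.003, -3.14]
contact_force: [-0.4, -0.6, -1.5]
opening: 0.0167
grip_force: 25.0
```

Call:
jog_arm --pt "-0.01 0.4 0 0 -1" --pt "-0.015 0.8 0 0 -1" --pt "-0.02 1 0 0 -1"

```text
time: 5.8
tool_pos: [0.5088, 0.1387, 0.1083]
tool_rot: [3.141, -0.003, -3.14]
contact_force: [0.6, -0.8, 0.0]
opening: 0.0164
grip_force: 25.0
```

Call:
jog_arm --pt "0 0.3 0 0 -1" --pt "0 0.6 0 0 -1" --pt "0 0.77 0 0 -1" --pt "0 0.77 0 0 -1" --pt "0 0.77 0 0 -1" --pt "0 0.77 0 0 -1"

```text
time: 6.4
tool_pos: [0.51, 0.1973, 0.1096]
tool_rot: [-3.141, -0.001, 3.141]
contact_force: [-0.3, 0.3, -0.8]
opening: 0.0165
grip_force: 25.0
```

Run:
```python
from h import *
b=cams.read_camera("side")[110:210,170:270];p=readout.observe()['tool_pos'];print(p,readout.observe()['opening'])
for d in (0,.004,.018):print((proj("side",p-[0,0,d])-[169.5,109.5])*6)
print((proj("side",[.5107,.198,.055])-[169.5,109.5])*6)
cv2.imwrite("pics/g4.png",cv2.resize(b,None,fx=6,fy=6,interpolation=cv2.INTER_CUBIC))
```

```text
[0.5100524  0.19724815 0.10976601] 0.016756272618814724
[[303.50412654 184.71473478]]
[[304.18570308 193.47229804]]
[[306.54920107 223.80075495]]
[[312.87658087 299.8825022 ]]
```

View pics/g4.png

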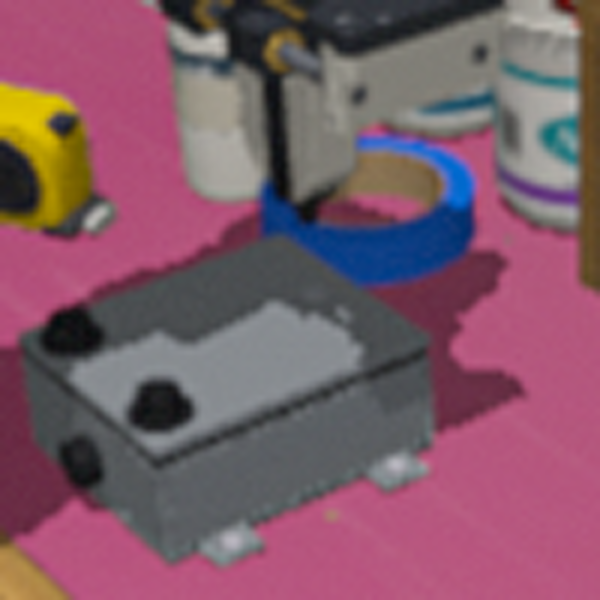

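The rivet hangs over the hole, with its shank tip at crop (308,218) against a prediction of (307,221), so it's aligned within about 1 mm. Going down to just inside the mouth.

Call:
jog_arm --pt "0 0.008 -0.15 0 -1" --pt "0 0.008 -0.3 0 -1" --pt "0 0.008 -0.4 0 -1" --pt "0 0.008 -0.44 0 -1" --pt "0 0.008 -0.47 0 -1" --pt "0 0.008 -0.47 0 -1"

```text
time: 7.05
tool_pos: [0.51, 0.1989, 0.0721]
tool_rot: [-3.142, -0.0, -3.141]
contact_force: [-0.3, -0.7, 0.1]
opening: 0.0167
grip_force: 25.0
```

Run:
```python
from h import *
b=cams.read_camera("side")[130:180,190:250];p=readout.observe()['tool_pos'];print(p,readout.observe()['contact_force'])
for q in (p,p-[0,0,.004],p-[0,0,.018],[.5107,.198,.055]):print((proj("side",q)-[189.5,129.5])*12)
cv2.imwrite("pics/g5.png",cv2.resize(b,None,fx=12,fy=12,interpolation=cv2.INTER_CUBIC))
```

```text
[0.51017512 0.19897403 0.0723865 ] [ 0.29689362 -1.13867885  0.86985008]
[[375.35813971 286.49744769]]
[[376.67784094 303.24774177]]
[[381.25439057 361.26290619]]
[[385.75316174 359.76500439]]
```

View pics/g5.png

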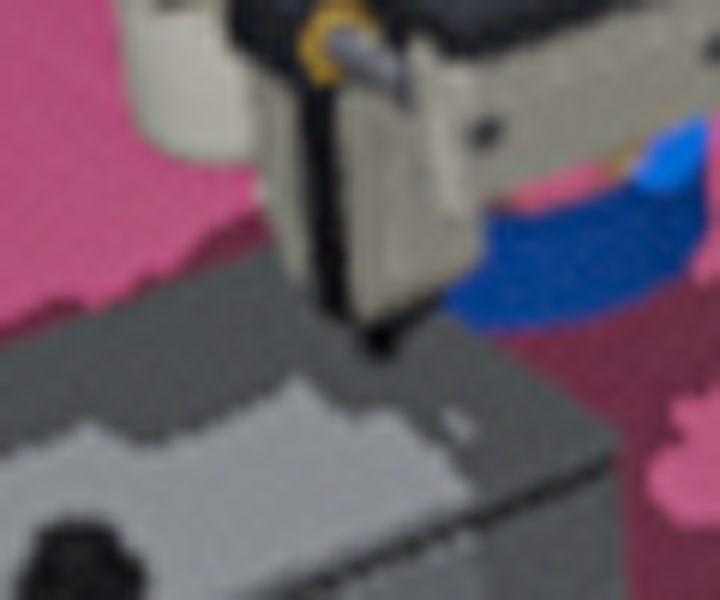

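The flange's lower edge runs (310,280) to (440,295) and the shank tip is at (380,355). The hole should be at (386,360), so I'll correct y by about -0.8 mm and go in.

Call:
jog_arm --pt "0 -0.01 0 0 -1" --pt "0 -0.01 -0.02 0 -1" --pt "0 -0.01 -0.04 0 -1" --pt "0 -0.01 -0.05 0 -1" --pt "0 -0.01 -0.05 0 -1"

```text
time: 7.6
tool_pos: [0.51, 0.1981, 0.0682]
tool_rot: [3.142, -0.0, -3.142]
contact_force: [-0.5, 0.5, -1.0]
opening: 0.0167
grip_force: 25.0
```

Call:
jog_arm --pt "0 0 -0.015 0 -1" --pt "0 0 -0.03 0 -1" --pt "0 0 -0.045 0 -1" --pt "0 0 -0.045 0 -1"

```text
time: 8.0
tool_pos: [0.51, 0.1981, 0.0646]
tool_rot: [3.142, -0.0, -3.142]
contact_force: [-0.1, -0.2, -0.4]
opening: 0.0165
grip_force: 25.0
```

Call:
jog_arm --pt "0 0 -0.02 0 -1" --pt "0 0 -0.035 0 -1" --pt "0 0 -0.05 0 -1" --pt "0 0 -0.06 0 -1" --pt "0 0 -0.06 0 -1"

```text
time: 8.5
tool_pos: [0.51, 0.1981, 0.0598]
tool_rot: [3.142, -0.0, -3.142]
contact_force: [0.8, -1.3, -0.4]
opening: 0.0166
grip_force: 25.0
```

Call:
jog_arm --pt "0 0 -0.005 0 -1" --pt "0 0 -0.01 0 -1" --pt "0 0 -0.015 0 -1" --pt "0 0 -0.015 0 -1"

```text
time: 8.9
tool_pos: [0.5101, 0.1981, 0.0587]
tool_rot: [3.142, 0.0, -3.142]
contact_force: [-0.1, -0.9, 0.1]
opening: 0.0164
grip_force: 25.0
```

Call:
jog_arm --pt "0 0 -0.005 0 -1" --pt "0 0 -0.01 0 -1" --pt "0 0 -0.015 0 -1" --pt "0 0 -0.015 0 -1"

```text
time: 9.3
tool_pos: [0.5102, 0.1981, 0.0577]
tool_rot: [3.141, 0.0, -3.142]
contact_force: [0.3, -1.0, 2.4]
opening: 0.0169
grip_force: 25.0
```

Call:
jog_arm --pt "0 0 -0.006 0 -1" --pt "0 0 -0.006 0 -1" --pt "0 0 0 0 -0.4" --pt "0 0 0 0 -0.3" --pt "0 0 0 0 -0.3" --pt "0 0 0 0 -0.3" --pt "0 0 0.2 0 -0.3" --pt "0 0 0.5 0 -0.3" --pt "0 0 0.5 0 -0.3"

```text
time: 10.2
tool_pos: [0.5117, 0.1986, 0.1001]
tool_rot: [3.14, 0.005, -3.141]
contact_force: [0.1, 0.9, 0.2]
opening: 0.0316
grip_force: 0.0
```

Run:
```python
from h import *
b=cams.read_camera("side")[130:180,190:250];p=readout.observe()['tool_pos'];print(p,readout.observe()['opening'])
for q in ([.5107,.198,.055],[.5107,.198,.0665],[.5107,.198,.0765]):print((proj("side",q)-[189.5,129.5])*12)
cv2.imwrite("pics/g6.png",cv2.resize(b,None,fx=12,fy=12,interpolation=cv2.INTER_CUBIC))
```

```text
[0.51086857 0.19841901 0.09866214] 0.03208650067686322
[[385.75316174 359.76500439]]
[[382.02651021 312.13308877]]
[[378.74998191 270.19175279]]
```

View pics/g6.png

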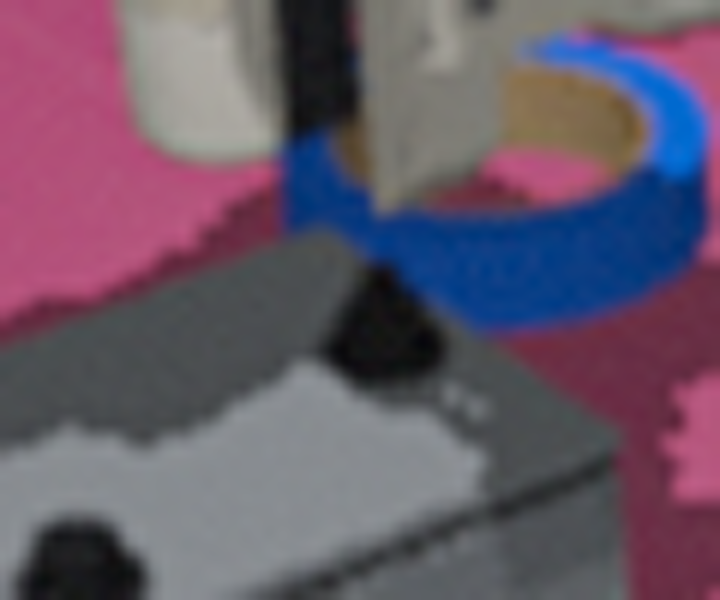

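The rivet is seated: flange centre at about (384,350) and the pin standing up to (378,262). Next I shut the fingers and approach the cap.

Call:
jog_arm --pt "0 0 0 0 -1" --pt "0 0 0 0 -1" --pt "0 0 0 0 -1" --pt "0 0 0 0 -1" --pt "0 0 -0.15 0 -1" --pt "0 0 -0.22 0 -1" --pt "0 0 -0.22 0 -1" --pt "0 0 -0.22 0 -1" --squeeze 20

```text
time: 11.05
tool_pos: [0.5099, 0.1981, 0.0795]
tool_rot: [-3.142, -0.001, -3.142]
contact_force: [-0.7, 0.5, 0.5]
opening: 0.0002
grip_force: 0.0
```

Call:
jog_arm --pt "0.008 0 0 0 -1" --pt "0.008 0 -0.015 0 -1" --pt "0.008 0 -0.03 0 -1" --pt "0.008 0 -0.04 0 -1" --pt "0.008 0 -0.05 0 -1" --pt "0.008 0 -0.05 0 -1"

```text
time: 11.65
tool_pos: [0.5106, 0.1981, 0.0758]
tool_rot: [3.142, -0.0, -3.142]
contact_force: [-0.2, 0.2, 0.3]
opening: 0.0006
grip_force: 0.0
```

Call:
jog_arm --pt "0 0 -0.01 0 -1" --pt "0 0 -0.02 0 -1" --pt "0 0 -0.03 0 -1" --pt "0 0 -0.03 0 -1"

```text
time: 12.05
tool_pos: [0.5111, 0.1982, 0.0739]
tool_rot: [3.141, 0.001, -3.142]
contact_force: [-0.5, -0.8, 3.1]
opening: 0.0003
grip_force: 1.9
```

Call:
jog_arm --pt "0 0 -0.01 0 -1" --pt "0 0 -0.02 0 -1" --pt "0 0 -0.025 0 -1" --pt "0 0 -0.025 0 -1"

```text
time: 12.45
tool_pos: [0.5114, 0.1982, 0.0724]
tool_rot: [3.141, 0.002, -3.141]
contact_force: [-0.1, -1.6, 7.7]
opening: 0.0003
grip_force: 4.0
```

Call:
jog_arm --pt "-0.004 0 -0.01 0 -1" --pt "-0.004 0 -0.02 0 -1" --pt "-0.004 0 -0.03 0 -1" --pt "-0.004 0 -0.03 0 -1"

```text
time: 12.85
tool_pos: [0.5118, 0.1982, 0.0707]
tool_rot: [3.141, 0.004, -3.141]
contact_force: [0.3, -1.2, 12.2]
opening: 0.0003
grip_force: 6.2
```

Call:
jog_arm --pt "-0.008 0 -0.01 0 -1" --pt "-0.008 0 -0.02 0 -1" --pt "-0.008 0 -0.03 0 -1" --pt "-0.008 0 -0.03 0 -1"

```text
time: 13.25
tool_pos: [0.5117, 0.1982, 0.0687]
tool_rot: [3.141, 0.005, -3.141]
contact_force: [1.6, -1.7, 13.3]
opening: 0.0004
grip_force: 6.8
```

Call:
jog_arm --pt "0 0 -0.01 0 -1" --pt "0 0 -0.02 0 -1" --pt "0 0 -0.03 0 -1" --pt "0 0 -0.035 0 -1" --pt "0 0 -0.035 0 -1"

```text
time: 13.75
tool_pos: [0.5116, 0.1982, 0.0659]
tool_rot: [3.141, 0.005, -3.141]
contact_force: [0.3, -1.2, 13.7]
opening: 0.0004
grip_force: 6.9
```

Call:
jog_arm --pt "0 0 -0.01 0 -1" --pt "0 0 -0.02 0 -1" --pt "0 0 -0.02 0 -1"

```text
time: 14.05
tool_pos: [0.5115, 0.1982, 0.0642]
tool_rot: [3.141, 0.005, -3.142]
contact_force: [0.6, -1.9, 14.1]
opening: 0.0007
grip_force: 6.9
```

Call:
jog_arm --pt "0 0 -0.006 0 -1" --pt "0 0 -0.012 0 -1" --pt "0 0 -0.012 0 -1"

```text
time: 14.35
tool_pos: [0.5115, 0.1982, 0.0633]
tool_rot: [3.141, 0.005, -3.141]
contact_force: [0.6, -2.1, 14.1]
opening: 0.0001
grip_force: 6.9
```

Call:
jog_arm --pt "0 0 -0.006 0 -1" --pt "0 0 -0.012 0 -1" --pt "0 0 -0.012 0 -1"

```text
time: 14.65
tool_pos: [0.5115, 0.1982, 0.0623]
tool_rot: [3.141, 0.005, -3.141]
contact_force: [0.7, -1.8, 13.8]
opening: 0.0004
grip_force: 6.9
```

Call:
jog_arm --pt "0 0 -0.005 0 -1" --pt "0 0 -0.01 0 -1" --pt "0 0 -0.01 0 -1"

```text
time: 14.95
tool_pos: [0.5115, 0.1982, 0.0617]
tool_rot: [3.141, 0.005, -3.141]
contact_force: [-0.3, -1.1, 15.3]
opening: 0.0008
grip_force: 7.7
```

Call:
jog_arm --pt "0 0 -0.004 0 -1" --pt "0 0 -0.008 0 -1" --pt "0 0 -0.008 0 -1"

```text
time: 15.25
tool_pos: [0.5116, 0.1982, 0.0612]
tool_rot: [3.141, 0.005, -3.141]
contact_force: [0.0, -2.0, 16.7]
opening: -0.0002
grip_force: 8.3
```

The force now climbs at the seal's stiffness, so the pin is at its stop. Retreating.

Call:
jog_arm --pt "0 0 0.05 0 -1" --pt "0 0 0.1 0 -1" --pt "0 0 0.3 0 -1" --pt "0 0 0.7 0 -1" --pt "0 0 1 0 -1" --pt "0 0 1 0 -1"

```text
time: 15.85
tool_pos: [0.5112, 0.1986, 0.1418]
tool_rot: [3.14, 0.005, -3.141]
contact_force: [1.0, -0.3, -0.0]
opening: 0.0005
grip_force: 0.0
```

Call:
jog_arm --pt "0 -0.4 0.3 0 -1" --pt "0 -0.8 0.5 0 -1" --pt "0 -1 0.5 0 -1"

```text
time: 16.15
tool_pos: [0.5101, 0.1164, 0.1798]
tool_rot: [-3.141, 0.002, 3.141]
contact_force: [-0.3, -0.7, -0.5]
opening: 0.0001
grip_force: 0.0
```

Call:
jog_arm --pt "0 -0.5 0 0 -1" --pt "0 -1 0 0 -1" --pt "0 -1 0 0 -1" --pt "0 -1 0 0 -1"

```text
time: 16.55
tool_pos: [0.5091, 0.0377, 0.1779]
tool_rot: [3.141, -0.002, 3.139]
contact_force: [-0.4, 0.4, 0.0]
opening: 0.0005
grip_force: 0.0
```

Run:
```python
from h import *
f=lambda i,k=8:cv2.resize(i,None,fx=k,fy=k,interpolation=cv2.INTER_CUBIC)
a=cams.read_camera("side")[145:195,172:222+18][:, :68];b=cams.read_camera("top")[150:222,155:223]
a=f(a,5);b=f(b,5);o=np.zeros((370,690,3),np.uint8);o[:a.shape[0],:340]=a;o[:b.shape[0],345:685]=b
cv2.imwrite("pics/end.png",o);print(readout.observe()['contact_force'])
```

```text
[ 0.87585144 -0.91531187 -0.34962282]
```

View pics/end.png

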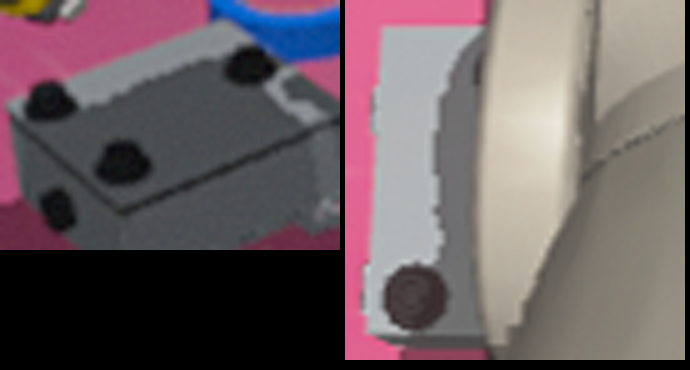

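The side view shows the third rivet at (250,65), flat on the cover with the pin down, looking the same as the two already home at (50,100) and (123,160).

```bash
python3 -c "
from cell import ticket
print(ticket.hand_in())"
```

```text
the job is handed in; nothing more can be done
None
```

The job is handed in: the larger rivet is seated in the cover's empty hole with its pin pushed to its stop (highest force I read was 16.7 N), and the small rivet is still in the stand.

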